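# Purge and snap a gas coupler onto a tilted inlet nipple and hold the valve open

### The job

Take the gas coupler by its black grip off the parking stand and first aim its mouth straight down the axis of the tilted nipple on the inlet block, about 4 cm clear of the nipple's end, and keep it still there for two seconds so that its purge jet blows the nipple clean. Then press it squarely onto the nipple until it snaps and sits fully home on the brass shoulder, without ramming it. Finish while still gripping it and holding it pressed home against the valve's spring; do not let go, and leave the other things on the bench where they are.

Things in the scene. Friction and masses are not known exactly. Their poses are not given: they have to be found in the camera images.
- coupler: hand-held gas coupler, 0.2 kg, upright on its stand, mouth down: hollow aluminium nose 40 mm across, 45 mm long; black ribbed round grip 32 mm across, 45 to 90 mm above the mouth (grasp it there, from any side); blue cap 29 mm across up to 100 mm. Origin: centre of the mouth; z from mouth to cap. Fits the nipple turned any way round its axis.
- coupler_bore (a point): inner end of the coupler's bore, 38 mm above the mouth on its axis; it pushes the plunger. The bore: mouth 27 mm wide narrowing in steps to a neck 21 mm wide (6 to 10 mm in), then a groove 28 mm wide (10 to 23.5 mm in) for the nipple's locking balls, then 21 mm wide to its end.
- stand: parking stand, fixed: dark steel disc 70 mm across, 8 mm high, with a white post 16 mm across whose top is 28 mm above the worktop. The coupler's mouth rests on the disc, over the post: lift it straight up by 25 mm or more. Origin: centre of the underside.
- inlet_block: gas inlet block, fixed: aluminium foot plate 110x90x10 mm with a grey body, a green ring and a brass shoulder round the steel nipple. Origin: centre of the underside; z up. The nipple leans towards the block's own -x side (roughly towards the robot).
- nipple: steel nipple on the inlet block, leaning 25 degrees from vertical, fixed. Origin: on its axis at the top face of the brass shoulder (34 mm across), 62 mm above the worktop; z out along the axis. Stem 18.6 mm across, tapering from 28 mm to its end at 35 mm; the plunger stands out of it to 47 mm. Coupler fully home: mouth on the shoulder, origin and z axis of the coupler on those of the nipple.
- plunger (a joint): spring-loaded valve plunger, brass, 8 mm across, on the nipple's end, in m: 0 = out, grows as it is pushed in. It starts to move when the coupler's mouth is 9 mm from the shoulder and reads 0.009 with the coupler fully home; it pushes back with 2 N at first, about 9 N at home. A snapped-on coupler that is let go is pushed back about 4 mm.
- ball_left (a joint): spring-loaded steel locking ball in the nipple's +y side, 18 mm above the shoulder, in m: 0 = out, 3.2 mm proud; 0.002 = pushed in, while the coupler's neck passes it; springs out again when the coupler has snapped on, about 5 mm before home. The push onto the balls peaks at about 10 N with the mouth 16 to 13 mm from the shoulder, then drops.
- ball_right (a joint): the same kind of locking ball on the nipple's -y side: 0 = out, 0.002 = pushed in (m).
- lab_timer: bystander: cream bench timer lying on its back, 66x66x18 mm. Origin: centre of the underside.
- vial_amber: bystander: small amber vial with a black cap, 32 mm wide, 62 mm high. Origin: centre of the underside.
- marker_red: bystander: lab marker with a red cap lying on its side, 146 mm long, 14 mm thick. Origin: centre of the underside.
- blue_top: bystander: small bottle with a blue cap, 44 mm wide, 85 mm high. Origin: centre of the underside.
- rack_orange: bystander: orange wire tube rack with capped tubes, 78x112x112 mm. Origin: centre of the underside.
- tape: bystander: roll of cream tape lying flat, 100 mm across, 25 mm high. Origin: centre of the underside.

How it is judged:
By the outcome, as a careful person would: the job done as asked, in the order asked, and still so for the second after the job is handed in, while the arm keeps its last pose, push and grip.
It also fails if it takes over 51 s, if anything falls off the work surface, if the arm or the gripper's body presses on something with over 40 N, if the wrist force passes 120 N, or if a joint passes its speed limit or range.

### The arm

A 6-joint arm with a two-finger parallel gripper is mounted at the origin on a cart in front of the work surface, level with it; the furniture and walls round the work are solid. World frame = base frame: x ahead of the robot, y to its left, z up, the work surface at z = 0. Lengths are in m, angles in rad, forces in N, time in s.
With the tool pointing down it reaches from about 0.25 to 0.775 m from the base axis. Payload 4 kg.
Tool frame: the origin (TCP) lies at the centre of the arm's flange, where the gripper is bolted on; the fingertips stand ahead of it and the grasp point (between the pads) lies 180 mm ahead of it (robot.tcp_to_tips is the z of the fingertips in the tool frame, in m); z points along the fingers, y is the direction in which the jaws open and shut (so a half turn about z gives the same grasp; the last joint's range is limited). The gripper opens to 94 mm and grips with 3 to 60 N. Pads are 16 mm wide; open, the fingers measure 119 mm over their backs; the gripper's body (75 mm by 177 mm) begins 78 mm behind the grasp point.
Start: joints at [-1.361, 0.087, 1.371, -0, 1.684, -0.103], TCP at [0.169, -0.523, 0.405] pointing down, gripper open.
Joint ranges: [-3.1, 3.1], [-0.76, 2.03], [0.27, 2.55], [-1.08, 4.22], [0.17, 2.65], [-2.57, 2.57]. Speed limits (rad/s): [2.79, 2.79, 3.14, 3.14, 3.14, 3.14].

### API

Orientations are given as [roll, pitch, yaw] about the fixed x, y, z axes, in that order (R = Rz(yaw) Ry(pitch) Rx(roll)).
In Python, from bench import robot gives the robot as it stands.
- The arm moves only by the tool move_arm, never from a script. Its argument "increments" is a list that holds one entry, the list of rows, each a list of 7 numbers: the opening, from 0 (shut) to 1 (fully open), then the shift along the tool's x, y, z as a fraction of full scale, then the turn, a rotation vector about the tool's x, y, z as a fraction of full scale. In form: [[[jaw, dx, dy, dz, rx, ry, rz], ...]]. A call has 1 to 8 rows; each row is the pose to reach, as a shift and turn from the pose commanded when the call began, along the tool's axes at that moment; what a row does not reach only later rows make up. Full scale, the value 1, is 0.1 m for a shift and pi/2 rad for a turn. A row lasts 1/12 s, in which the tool goes at most 41.7 mm and 7.16 degrees, less where a joint would pass 70% of its speed; a pose out of reach is approached as far as the arm can. A call with a number of a shift or a turn outside -1 to 1 is refused whole. A call with a gripper value outside its range is refused whole. The fingers move at their own pace and stop on an object; the grip force is fixed at half the most. Time passes only in rows, so rows that repeat a pose let the fingers close. It gives the time, the measured TCP pose, the force and the opening at its end, in the units of the state.
- robot.get_obs(): the state, without advancing time (a new reading comes with each control period).
- robot.snapshot(name): name is "scene" or "top" or "wrist"; returns (picture, depth): 400x640x3 uint8, red, green, blue; 400x640 float32, m along the optical axis (not along the pixel's ray), 0 where there is no reading.
- robot.camera_params(name): a dict with "mtx" (3x3 intrinsics, pixels), "R" (3x3) and "t" (3): a world point X has camera coordinates R X + t. Camera axes: x right, y down, z forward; pixel columns grow to the right and rows downward; lengths in m; the calibration is good to about 2 mm. A picture is of the moment at which its call begins: read the wrist's pose just before it. camera_params takes no time and is no camera call; for the wrist camera it gives the pose at the moment of the call.
- robot.close_job(): hands the job in, once; it reports no verdict.
The state is a dict: "time": time; "joint_positions": joint angles; "qvel": joint speeds; "joint_torque": joint torques, N m; "tool_pos": TCP position; "ee_rot": TCP orientation; "wrist_force": force on the tool from outside, world axes, zero at the start; "wrist_torque": the same for the moment, N m; "width": finger opening in m.
Only numpy, scipy, OpenCV 4.12 (cv2) and the standard library are available. Lean on these libraries where they do the work, as an engineer would, in place of code of your own. Each camera call takes 0.05 s, during which the arm holds its last target.

## Working session

There is one attempt and no reset: what is moved stays moved. The work goes in short steps, Python scripts to look and compute and a tool call to move; the robot and the scene stay as the last step left them, time stands still between calls to the robot, and variables do not carry over. Pictures are saved under pics/ and viewed, and the job is handed in when it is done.

Besides the shell and the picture viewer there is one more tool, called after "Request:" by a JSON object that holds its "api" and its "payload", one argument or row to a line. move_arm: Moves the arm, as the interface text tells. Its arguments: {"type":"object","properties":{"increments":{"type":"array","items":{"type":"array","items":{"type":"array","items":{"type":"number","minimum":-1,"maximum":1}}}}},"required":["increments"]}

```bash
mkdir -p pics; ls; python3 - <<'E'
from bench import robot
import cv2,numpy as np
o=robot.get_obs()
for k,v in o.items(): print(k,np.round(v,4))
for n in ["scene","top"]:
    p,d=robot.snapshot(n); cv2.imwrite(f"pics/{n}0.png",p[:,:,::-1]); np.save(f"pics/{n}0.npy",d)
    c=robot.camera_params(n); print(n,np.round(c["mtx"],1).tolist(),np.round(c["R"],4).tolist(),np.round(c["t"],4).tolist())
print(robot.tcp_to_tips)
E
```

```text
pics
time 0.0
joint_positions [-1.3611  0.0879  1.3723 -0.      1.6836 -0.1031]
qvel [ 0.0011  0.0004  0.0015  0.0005 -0.0015 -0.0012]
joint_torque [-3.00000e-04 -3.40174e+01 -3.02436e+01  7.17000e-02  3.27000e-02
 -2.00000e-04]
tool_pos [ 0.1692 -0.5232  0.4035]
ee_rot [-3.1394e+00 -2.0000e-04  3.1280e-01]
wrist_force [-1.0365 -0.4969 -0.2345]
wrist_torque [-0.0356  0.0612  0.0137]
width 0.0944
scene [[400.7, 0.0, 321.0], [0.0, 400.7, 204.3], [0.0, 0.0, 1.0]] [[0.872, -0.4894, 0.0074], [-0.3678, -0.6653, -0.6497], [0.3229, 0.5638, -0.7602]] [-0.5076, 0.2216, 0.8866]
top [[374.9, 0.0, 319.8], [0.0, 374.9, 199.1], [0.0, 0.0, 1.0]] [[-0.0042, -0.9999, 0.0165], [-0.9967, 0.0028, -0.0817], [0.0816, -0.0168, -0.9965]] [-0.0317, 0.5523, 1.1438]
0.1992
```

View pics/scene0.png

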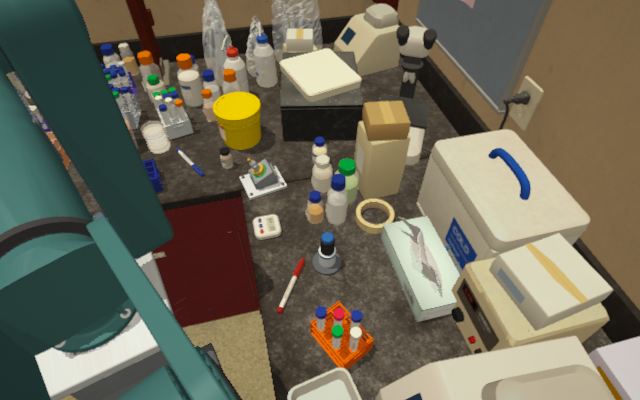

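View pics/top0.png

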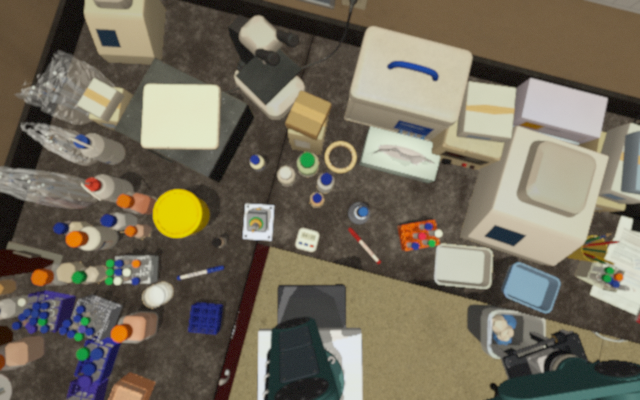

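The scene view shows the coupler near (327,250) and the inlet block near (264,178). In the top view the coupler is near (359,212) and the block near (258,222). I'll enlarge both and use the depth.

```bash
cat > h.py <<'E'
import cv2,numpy as np
from bench import robot
def w(c,u,v,d):
    K=c["mtx"];x=np.array([(u-K[0,2])/K[0,0]*d,(v-K[1,2])/K[1,1]*d,d])
    return np.asarray(c["R"]).T@(x-np.asarray(c["t"]))
def cloud(c,d):
    K=c["mtx"];v,u=np.mgrid[:d.shape[0],:d.shape[1]]
    P=np.stack([(u-K[0,2])/K[0,0]*d,(v-K[1,2])/K[1,1]*d,d],-1)-np.asarray(c["t"])
    return P@np.asarray(c["R"])
def proj(c,X):
    p=np.asarray(c["mtx"])@(np.asarray(c["R"])@np.asarray(X)+np.asarray(c["t"]));return p[:2]/p[2]
E
python3 - <<'E'
from h import *
for n,rs in [("scene",[(230,145,80,60),(290,220,80,60)]),("top",[(230,195,80,60),(320,185,80,60)])]:
    im=cv2.imread(f"pics/{n}0.png")
    out=np.hstack([cv2.resize(im[y:y+h,x:x+ww],None,fx=5,fy=5,interpolation=cv2.INTER_CUBIC) for x,y,ww,h in rs])
    cv2.imwrite(f"pics/{n}0c.png",out)
    c=robot.camera_params(n);d=np.load(f"pics/{n}0.npy");P=cloud(c,d)
    for x,y,ww,h in rs:
        print(n,x,y)
        for v in range(y,y+h,4): print(v,' '.join('%4d'%(1000*P[v,u,2]) for u in range(x,x+ww,4)))
E
```

```text
scene 230 145
145   13   22   18   19   16   14    1    0   -4   -1    0    0    0   -1    0   -3    0   -1   -1   -3
149    0   -1    4    5   -1    0   -2    0   -2    0    1    1    0   -2    0   -2   -2   -2   -3    1
153   -1    0   -1    0   -4   -3   -2   -1   -3   -1    0   -2    1    1   -2   -2    1   -1   -1    0
157   35    0    0   -2    1    0    0   -1   -3    0    1    0   -2    1    0   -1    0   -2    0    2
161   24    0    0    1   -1   96   90   -3   57   58    0    2   -2    1   -1    1   -1   -3    0    1
165    9    0    0    0    0   83   82   69   60   61   44    2    0    0    0    0    0    2    0   -1
169   -1    0    0    0    1   39   68   64   62   57   59    8   -2   -2   -3    1   -2   -1    0   -1
173   -3   -1    0   -1   -3   40   55   58   49   56   56   40    8   -1   -1   -2    0    0    1    1
177   -1    0    0   12    9   25   41   47   48   49   44   38    8   -1   -1    0    0    0   -1   -2
181    0   -2    0    8   11    7   42   44   40   31   25   20    9    7   -1   -2   -2   -2    0    0
185    2    0    0    4    9    7   26   30   
[... 4491 characters left out ...]
4   -2    0   -2    5   50   93   51    7    0    0    0    0    0    0   -2
221    4    0    1    2   -1   -2   -2    0    8    8    6    7    1   -1    0    0    0    2    0    0
225    1    1   -2    0   -2    2    3   -1    0    0    4    1   -1    2    0    0    0   -1    1    3
229    0    0   -2   -1    0    1    0    9    0    1    0    0    0    0   -1   -3    0    0    0   -2
233    0    1   -2   -3    0    0   -2   -2   11   -3   -4    0   -2   -3   -1   -1   -2    0    0 1185
237   -3    2   -1    0   -1   -4    1    0    0   16   -1    1    0    5    1    2    1    1    0   -1
241    0   -1    0    0    1    5    0   -1    1    1   15   -2    4    0    0    0    1    0    0    1
```

View pics/scene0c.png

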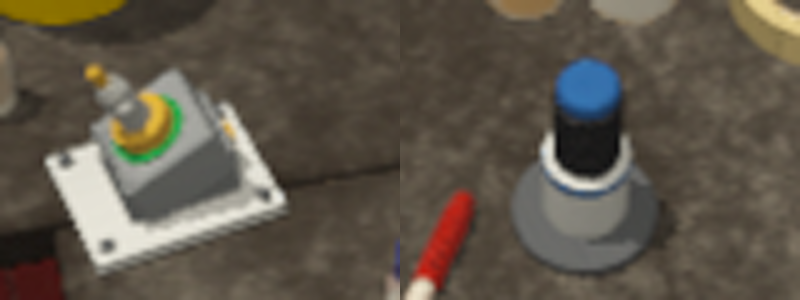

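View pics/top0c.png

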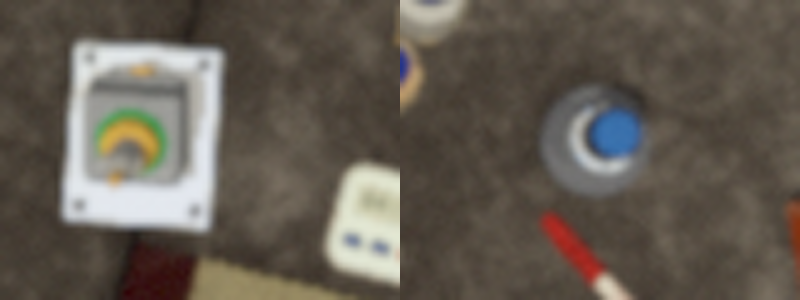

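```bash
python3 - <<'E'
from h import *
c=robot.camera_params("top");s=robot.camera_params("scene")
def atz(c,u,v,z):
    R=np.asarray(c["R"]);K=np.asarray(c["mtx"]);C=-R.T@np.asarray(c["t"])
    r=R.T@np.linalg.solve(K,[u,v,1]);return C+r*(z-C[2])/r[2]
T=lambda x,y:(230+(x+.5)/5-.5,195+(y+.5)/5-.5)
T2=lambda x,y:(320+(x-400+.5)/5-.5,185+(y+.5)/5-.5)
S=lambda x,y:(230+(x+.5)/5-.5,145+(y+.5)/5-.5)
S2=lambda x,y:(290+(x-400+.5)/5-.5,220+(y+.5)/5-.5)
print("disc top",atz(c,*T2(595,139),.008),"scene",atz(s,*S2(585,208),.008))
print("cap top",atz(c,*T2(616,132),.108),"scene",atz(s,*S2(588,85),.108))
q=[(75,42),(224,48),(212,230),(62,222)]
W=np.array([atz(c,*T(*p),.01) for p in q]);print(W,W.mean(0),np.linalg.norm(W-np.roll(W,-1,0),axis=1))
q=[(46,160),(228,104),(288,208),(100,272)]
W=np.array([atz(s,*S(*p),.01) for p in q]);print(W,W.mean(0),np.linalg.norm(W-np.roll(W,-1,0),axis=1))
ha=.062+.047*np.cos(np.radians(25))
print("plunger tip",atz(c,*T(117,178),ha),atz(s,*S(95,73),ha))
print("shoulder",atz(c,*T(131,146),.062),atz(s,*S(142,121),.062))
o=robot.get_obs();p,d=robot.snapshot("wrist");cv2.imwrite("pics/w0.png",p[:,:,::-1])
wc=robot.camera_params("wrist");R=np.asarray(wc["R"]);print("wcam",-R.T@wc["t"],R.tolist(),wc["mtx"])
E
```

```text
disc top [ 0.51102919 -0.15583867  0.008     ] scene [ 0.50790793 -0.15940549  0.008     ]
cap top [ 0.51043363 -0.15597905  0.108     ] scene [ 0.50734031 -0.15940403  0.108     ]
[[0.5416272  0.20183054 0.01      ]
 [0.53757284 0.10862408 0.01      ]
 [0.42409533 0.11543236 0.01      ]
 [0.42947467 0.20852457 0.01      ]] [0.48319251 0.15860289 0.01      ] [0.0932946  0.11368156 0.0932475  0.11235212]
[[0.42974233 0.20326041 0.01      ]
 [0.53900009 0.19488155 0.01      ]
 [0.53300117 0.10385201 0.01      ]
 [0.42371031 0.11037316 0.01      ]] [0.48136347 0.15309178 0.01      ] [0.10957858 0.091227   0.10948524 0.0930829 ]
plunger tip [0.45662245 0.15951377 0.10459647] [0.45323109 0.15647741 0.10459647]
shoulder [0.47559474 0.15822669 0.062     ] [0.47360223 0.15431896 0.062     ]
wcam [ 0.23743554 -0.50028739  0.38304619] [[0.308280068739443, -0.9512941640215303, -0.001677115554316067], [-0.9223062086974628, -0.2993170980194918, 0.24445967403910032], [-0.2330550506127629, -0.07381523102834682, -0.9696580093270593]] [[301.46384818   0.         316.21994393]
 [  0.         301.46384818 201.94246136]
 [  0.           0.           1.        ]]
```

View pics/w0.png

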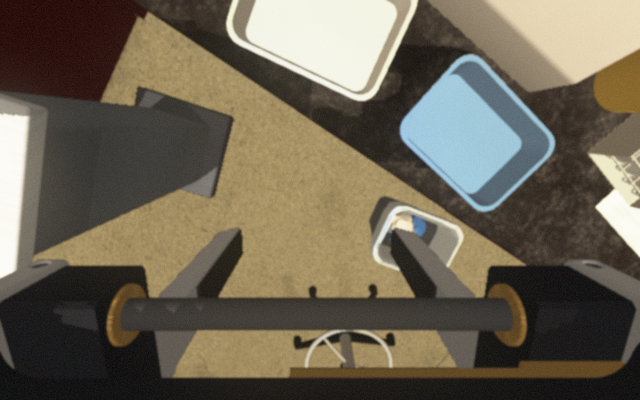

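The two fixed cameras agree to about 4 mm. They put the coupler at about (0.51,-0.157), the block yaw at about -3.5°, and the nipple base at about (0.475,0.156). The wrist camera sits on the tool's +x side, which is good for refining. I'll move over the coupler.

Request:
{"api": "move_arm", "payload": {
  "increments": [
    [[1,0.33,-0.18,0,0,0,0],[1,0.67,-0.37,0,0,0,0],[1,1,-0.55,0,0,0,0]]
  ]
}}

```text
time: 0.4
tool_pos: [0.2478, -0.4394, 0.404]
ee_rot: [-3.14, -0.0, 0.311]
wrist_force: [-0.0, -0.4, 0.3]
width: 0.0942
```

Request:
{"api": "move_arm", "payload": {
  "increments": [
    [[1,0.33,-0.18,0,0,0,0],[1,0.67,-0.37,0,0,0,0],[1,1,-0.55,0,0,0,0]]
  ]
}}

```text
time: 0.65
tool_pos: [0.3265, -0.3555, 0.4044]
ee_rot: [-3.141, -0.0, 0.312]
wrist_force: [1.1, -0.1, 0.1]
width: 0.094
```

Request:
{"api": "move_arm", "payload": {
  "increments": [
    [[1,0.33,-0.18,0,0,0,0],[1,0.67,-0.37,0,0,0,0],[1,1,-0.55,0,0,0,0]]
  ]
}}

```text
time: 0.9
tool_pos: [0.4048, -0.2722, 0.4045]
ee_rot: [-3.141, 0.0, 0.313]
wrist_force: [0.2, -0.3, 0.7]
width: 0.0943
```

Request:
{"api": "move_arm", "payload": {
  "increments": [
    [[1,0.27,-0.2,0,0,0,0.06],[1,0.5,-0.4,0,0,0,0.12],[1,0.7,-0.6,0,0,0,0.2],[1,0.7,-0.6,0,0,0,0.2],[1,0.7,-0.6,0,0,0,0.2]]
  ]
}}

```text
time: 1.32
tool_pos: [0.4525, -0.1942, 0.4043]
ee_rot: [3.141, 0.001, 0.003]
wrist_force: [-0.8, -0.2, 0.8]
width: 0.0942
```

```bash
cat > snap.py <<'E'
import sys
from h import *
o=robot.get_obs()
print({k:np.round(o[k],4).tolist() for k in ["time","tool_pos","ee_rot","wrist_force","wrist_torque","width","joint_positions"]})
n=sys.argv[1]; wc=robot.camera_params("wrist"); p,d=robot.snapshot("wrist")
cv2.imwrite(f"pics/{n}.png",p[:,:,::-1]); np.savez(f"pics/{n}.npz",d=d,mtx=wc["mtx"],R=wc["R"],t=wc["t"],pos=o["tool_pos"],rot=o["ee_rot"])
E
python3 snap.py w1
```

```text
{'time': 1.3167, 'tool_pos': [0.4525, -0.1942, 0.4043], 'ee_rot': [3.1415, 0.0008, 0.0031], 'wrist_force': [-0.7797, -0.2074, 0.787], 'wrist_torque': [0.0364, 0.0369, -0.0034], 'width': 0.0942, 'joint_positions': [-0.5205, -0.0414, 1.5026, -0.0005, 1.681, 1.0471]}
```

View pics/w1.png

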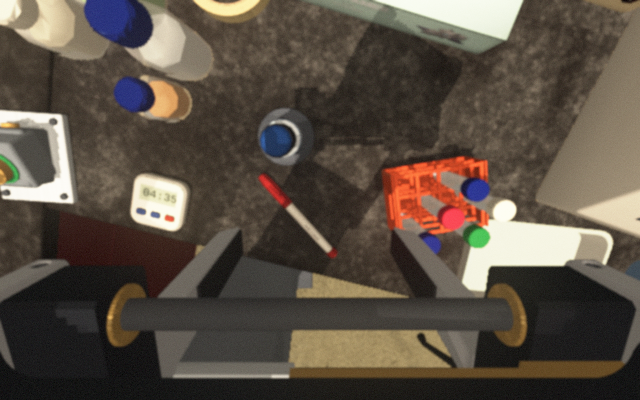

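The wrist view shows the blue cap at about (277,141) and the disc at about (286,137), with the block at the left edge.

```bash
cat >> h.py <<'E'
def atz(c,u,v,z):
    R=np.asarray(c["R"]);K=np.asarray(c["mtx"]);C=-R.T@np.asarray(c["t"])
    r=R.T@np.linalg.solve(K,[u,v,1]);return C+r*(z-C[2])/r[2]
def crop(n,x,y,w_,h_,f,out):
    im=cv2.imread(f"pics/{n}.png")[y:y+h_,x:x+w_]
    cv2.imwrite(f"pics/{out}.png",cv2.resize(im,None,fx=f,fy=f,interpolation=cv2.INTER_CUBIC))
E
python3 - <<'E'
from h import *
c=np.load("pics/w1.npz");crop("w1",245,95,90,80,8,"w1c")
P=cloud(c,c["d"]);im=cv2.imread("pics/w1.png").astype(int)
b=(im[...,0]>80)&(im[...,0]>im[...,2]*1.8);b[:,:250]=0;b[:,310:]=0;b[:100]=0;b[180:]=0
print(b.sum(),P[b].mean(0),np.median(P[b][:,2]))
v,u=np.nonzero(b);print(u.mean(),v.mean(),atz(c,u.mean(),v.mean(),.108))
# disc: points at z 4..14mm near
m=(P[...,2]>.0045)&(P[...,2]<.012)&(np.hypot(P[...,0]-.51,P[...,1]+.157)<.045)
X=P[m][:,:2];print(m.sum(),X.min(0),X.max(0),(X.min(0)+X.max(0))/2)
E
```

```text
634 [ 0.51157897 -0.15566252  0.10823452] 0.10698447965635052
274.55362776025237 139.86750788643533 [ 0.51159933 -0.15562694  0.108     ]
1308 [ 0.47734562 -0.19023533] [ 0.5456438  -0.12129953] [ 0.51149471 -0.15576743]
```

View pics/w1c.png

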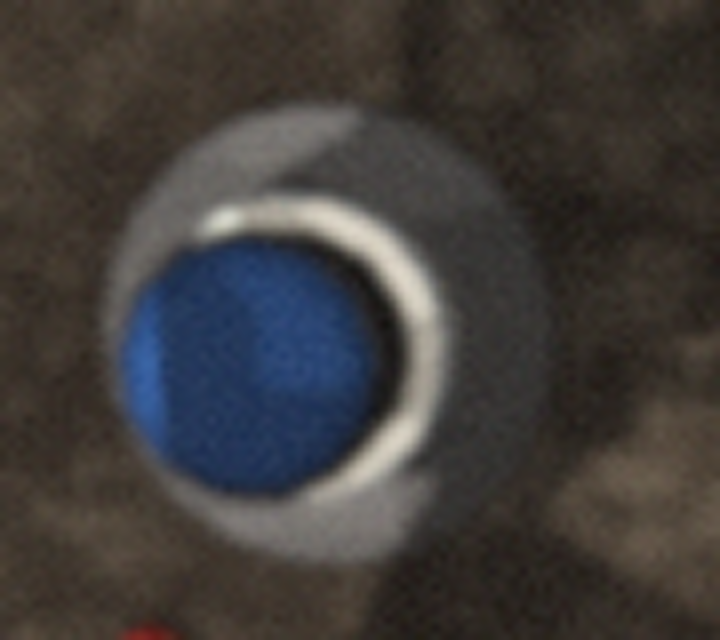

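All estimates agree: the coupler axis is at (0.5115,-0.1557). Next I'll centre over it and check, then descend to TCP z=0.255.

Request:
{"api": "move_arm", "payload": {
  "increments": [
    [[1,0.25,-0.16,0.15,0,0,0],[1,0.5,-0.32,0.4,0,0,0],[1,0.59,-0.385,0.6,0,0,0],[1,0.59,-0.385,0.7,0,0,0],[1,0.59,-0.385,0.7,0,0,0]]
  ]
}}

```text
time: 1.78
tool_pos: [0.5101, -0.1577, 0.3312]
ee_rot: [-3.14, 0.007, -0.001]
wrist_force: [-0.5, 0.7, -0.4]
width: 0.0936
```

```bash
python3 snap.py w2
```

```text
{'time': 1.7833, 'tool_pos': [0.5101, -0.1577, 0.3312], 'ee_rot': [-3.1397, 0.0069, -0.0014], 'wrist_force': [-0.5445, 0.6555, -0.4155], 'wrist_torque': [-0.0131, -0.0025, -0.021], 'width': 0.0936, 'joint_positions': [-0.4058, 0.0801, 1.5246, -0.001, 1.544, 1.1665]}
```

View pics/w2.png

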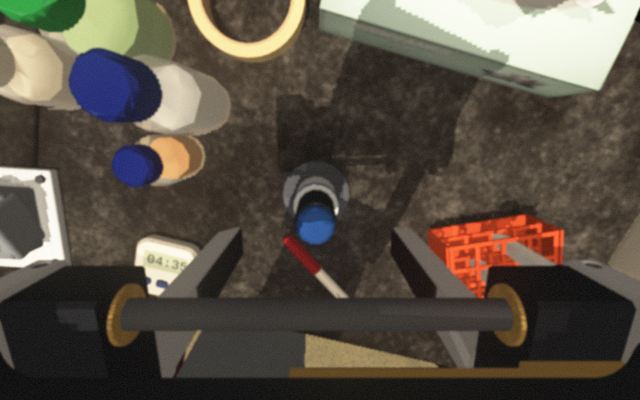

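The coupler is centred between the fingers (column 316 of 240..393). Descending, then gripping.

Request:
{"api": "move_arm", "payload": {
  "increments": [
    [[1,0,0,0.2,0,0,0],[1,0,0,0.4,0,0,0],[1,0,0,0.6,0,0,0],[1,0,0,0.72,0,0,0],[1,0,0,0.79,0,0,0],[1,0,0,0.79,0,0,0],[1,0,0,0.79,0,0,0]]
  ]
}}

```text
time: 2.42
tool_pos: [0.5112, -0.1576, 0.2568]
ee_rot: [3.141, -0.001, -0.002]
wrist_force: [0.6, -0.3, 0.0]
width: 0.0938
```

```bash
python3 snap.py w3
```

```text
{'time': 2.4167, 'tool_pos': [0.5112, -0.1576, 0.2568], 'ee_rot': [3.1408, -0.0015, -0.002], 'wrist_force': [0.6297, -0.2965, 0.0272], 'wrist_torque': [0.0176, 0.0079, 0.0009], 'width': 0.0938, 'joint_positions': [-0.405, 0.1303, 1.6226, -0.0002, 1.387, 1.1679]}
```

View pics/w3.png

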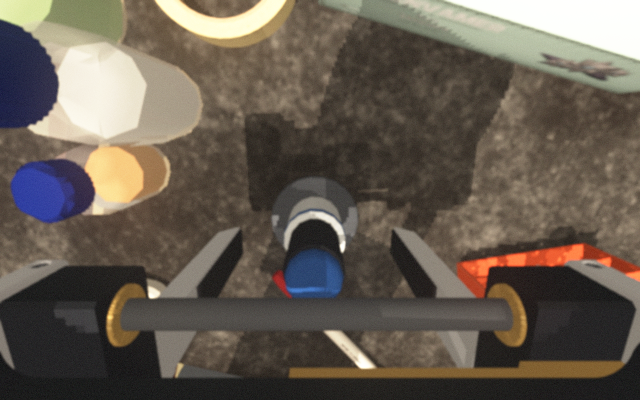

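Request:
{"api": "move_arm", "payload": {
  "increments": [
    [[0.5,0,-0.012,0,0,0,0],[0.3,0,-0.012,0,0,0,0],[0,0,-0.012,0,0,0,0],[0,0,-0.012,0,0,0,0],[0,0,-0.012,0,0,0,0],[0,0,-0.012,0,0,0,0],[0,0,-0.012,0,0,0,0],[0,0,-0.012,0,0,0,0]]
  ]
}}

```text
time: 3.13
tool_pos: [0.5111, -0.1558, 0.2556]
ee_rot: [3.142, 0.0, -0.001]
wrist_force: [0.6, -0.3, -0.5]
width: 0.0441
```

```bash
python3 snap.py w4
```

```text
{'time': 3.1333, 'tool_pos': [0.5111, -0.1558, 0.2556], 'ee_rot': [3.1416, 0.0001, -0.0013], 'wrist_force': [0.5626, -0.2793, -0.4935], 'wrist_torque': [0.048, -0.0144, 0.0204], 'width': 0.0441, 'joint_positions': [-0.4019, 0.1307, 1.6247, -0.0001, 1.3863, 1.1702]}
```

View pics/w4.png

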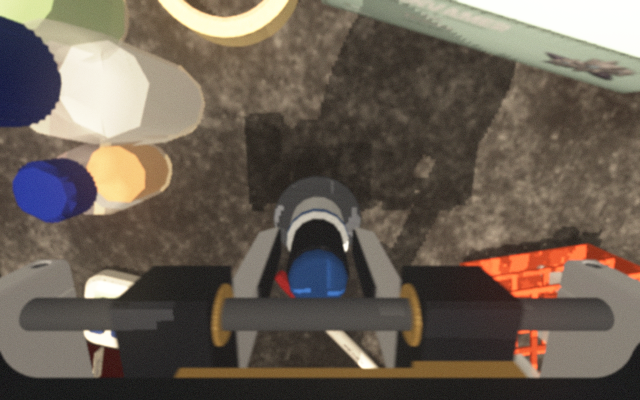

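The fingers are still closing (44 mm) and centred.

Request:
{"api": "move_arm", "payload": {
  "increments": [
    [[0,0,0,0,0,0,0],[0,0,0,0,0,0,0],[0,0,0,0,0,0,0],[0,0,0,0,0,0,0],[0,0,0,0,0,0,0],[0,0,0,0,0,0,0]]
  ]
}}

```text
time: 3.68
tool_pos: [0.5111, -0.1558, 0.2556]
ee_rot: [3.141, 0.0, -0.001]
wrist_force: [0.7, 0.2, -0.5]
width: 0.0303
```

Request:
{"api": "move_arm", "payload": {
  "increments": [
    [[0,0,0,0,0,0,0],[0,0,0,-0.06,0,0,0],[0,0,0,-0.16,0,0,0],[0,0,0,-0.32,0,0,0],[0,0,0,-0.5,0,0,0],[0,0,0,-0.7,0,0,0],[0,0,0,-0.9,0,0,0],[0,0,0,-0.9,0,0,0]]
  ]
}}

```text
time: 4.35
tool_pos: [0.5119, -0.156, 0.3515]
ee_rot: [3.138, -0.009, -0.001]
wrist_force: [0.3, 0.0, -1.2]
width: 0.0304
```

```bash
python3 snap.py w5; python3 - <<'E'
from h import *
p,d=robot.snapshot("scene");cv2.imwrite("pics/s5.png",p[:,:,::-1]);np.save("pics/s5.npy",d)
crop("s5",260,160,130,110,6,"s5c")
E
```

```text
{'time': 4.35, 'tool_pos': [0.5119, -0.156, 0.3515], 'ee_rot': [3.1378, -0.0093, -0.0012], 'wrist_force': [0.3059, 0.0427, -1.2418], 'wrist_torque': [-0.0187, -0.0845, -0.0023], 'width': 0.0304, 'joint_positions': [-0.4018, 0.0674, 1.4972, 0.0001, 1.5669, 1.1702]}
```

View pics/w5.png

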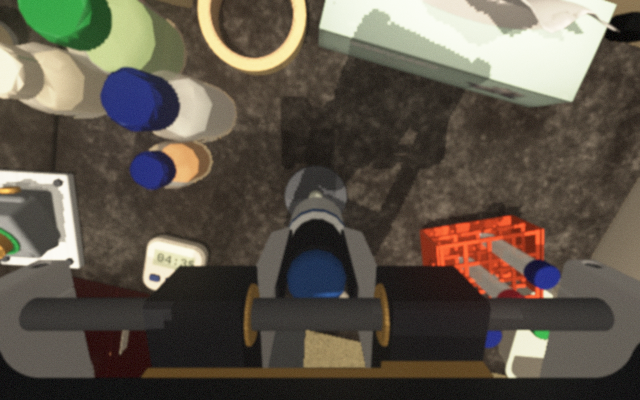

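View pics/s5c.png

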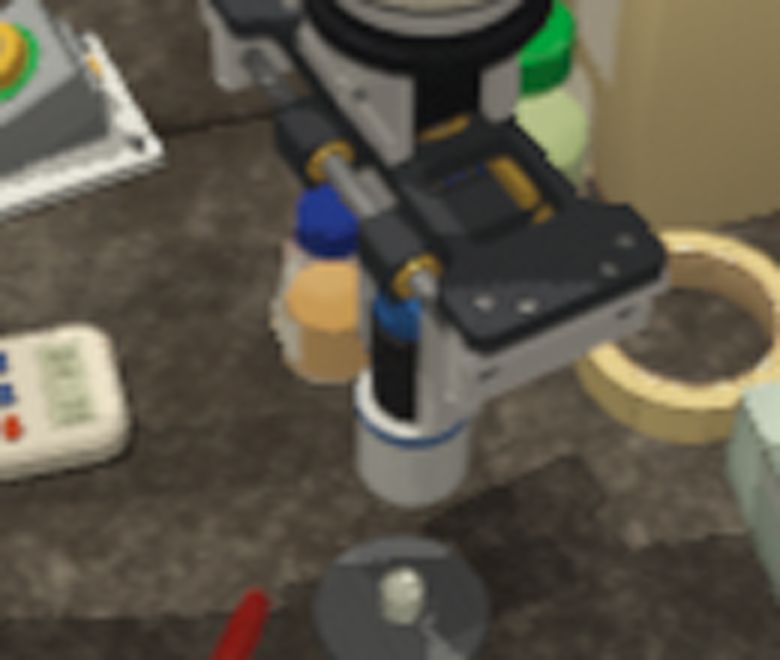

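The coupler is lifted clear, hanging straight with its mouth 0.2476 m ahead of the TCP. I'll travel high towards the block.

Request:
{"api": "move_arm", "payload": {
  "increments": [
    [[0,-0.2,0,-0.3,0,0,0],[0,-0.5,-0.2,-0.6,0,0,0],[0,-0.8,-0.5,-0.9,0,0,0],[0,-0.95,-0.8,-0.9,0,0,0],[0,-0.95,-1,-0.9,0,0,0]]
  ]
}}

```text
time: 4.87
tool_pos: [0.4136, -0.0542, 0.4375]
ee_rot: [3.142, -0.002, -0.003]
wrist_force: [0.9, 0.1, -1.6]
width: 0.0306
```

Request:
{"api": "move_arm", "payload": {
  "increments": [
    [[0,0,-0.35,0,0,0,0],[0,0,-0.7,0,0,0,0],[0,0,-1,0,0,0,0]]
  ]
}}

```text
time: 5.12
tool_pos: [0.4156, 0.0461, 0.434]
ee_rot: [-3.141, 0.002, -0.001]
wrist_force: [0.6, -1.0, -2.1]
width: 0.0304
```

Request:
{"api": "move_arm", "payload": {
  "increments": [
    [[0,0,-0.35,0,0,0,0.01],[0,0,-0.7,0,0,0,0.03],[0,0,-0.95,0,0,0,0.039],[0,0,-1,0,0,0,0.039],[0,0,-1,0,0,0,0.039],[0,0,-1,0,0,0,0.039]]
  ]
}}

```text
time: 5.62
tool_pos: [0.4165, 0.1441, 0.4343]
ee_rot: [3.14, 0.003, -0.062]
wrist_force: [-0.3, 0.3, -1.8]
width: 0.0305
```

```bash
python3 snap.py w6
```

```text
{'time': 5.6167, 'tool_pos': [0.4165, 0.1441, 0.4343], 'ee_rot': [3.1399, 0.0025, -0.062], 'wrist_force': [-0.2862, 0.2771, -1.8076], 'wrist_torque': [0.0159, 0.0303, 0.0143], 'width': 0.0305, 'joint_positions': [0.2048, -0.1616, 1.5533, -0.001, 1.7527, 1.8374]}
```

View pics/w6.png

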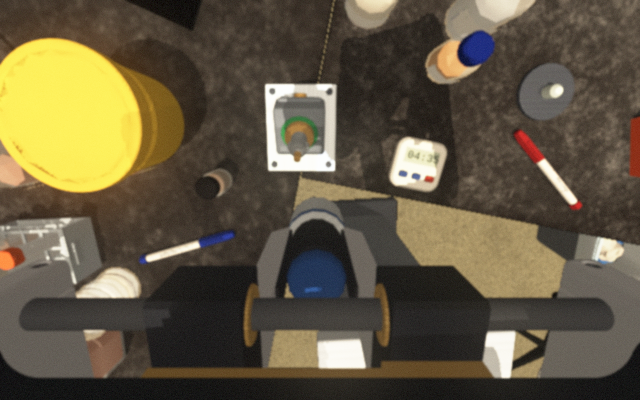

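The block is at (266..336, 84..171), square with the image, so the yaw is close. The nipple lies at about (297,135..158). I'll enlarge and measure.

```bash
python3 - <<'E'
from h import *
crop("w6",255,75,92,106,8,"w6c")
im=cv2.imread("pics/w6c.png");print(im.shape)
cv2.imwrite("pics/w6c.png",cv2.resize(im,None,fx=.7,fy=.7,interpolation=cv2.INTER_AREA))
c=np.load("pics/w6.npz");P=cloud(c,c["d"])
# plate points
m=(abs(P[...,2]-.010)<.004)&(abs(P[...,0]-.48)<.08)&(abs(P[...,1]-.157)<.07)
rect=cv2.minAreaRect((P[m][:,:2]*1000).astype(np.float32));print("plate rect",rect,m.sum())
m2=(P[...,2]>.006)&(P[...,2]<.05)&(abs(P[...,0]-.48)<.08)&(abs(P[...,1]-.157)<.07)
print("rect2",cv2.minAreaRect((P[m2][:,:2]*1000).astype(np.float32)))
for v in range(120,164,3): print(v,' '.join('%3d'%(1000*P[v,u,2]) for u in range(276,326,3)))
E
```

```text
(848, 736, 3)
plate rect ((484.8863830566406, 160.4746856689453), (90.09072875976562, 109.61797332763672), 86.30786895751953) 2928
rect2 ((484.8863830566406, 160.4746856689453), (90.09072875976562, 109.61797332763672), 86.30786895751953)
120  56  56  55  57  58  59  59  60  59  59  58  58  55  57  55  57  56
123  56  55  54  58  58  59  64  64  65  63  59  57  57  54  54  56  53
126  54  54  56  57  61  67  65  67  68  67  66  60  55  55  53  53  51
129  52  53  53  54  65  66  65  65  65  65  65  65  57  53  51  52  50
132  50  50  53  62  63  64  65  66  67  65  64  63  63  52  50  50  48
135  47  48  51  63  62  62  71  75  73  71  62  61  62  51  48  49  45
138  46  47  50  61  61  72  78  80  81  76  67  61  61  50  47  48  45
141  43  45  44  57  59  80  86  87  86  82  80  59  59  49  45  45  42
144  43  44  44  43  81  85  90  90  90  88  81  79  46  44  43  43  39
147  40  43  43  42  81  90  92  93  92  89  83  79  44  42  41  41  38
150  36  42  42  43  42  91  93  93  93  91  86  41  42  43  42  42  37
153   9  38  38  37  37  89  96  99  97  91  40  37  37  38  38  37   8
156   9   9   8   7   8   8 103 103 101   8   9   9   8   9   7   9  10
159   9   8   8   8   8  10 104 103 102   9  10   9   8   8   7   9   9
162  14   9   8   9   8   8   8   9   8   9   8  10   8   9   9   7   8
```

View pics/w6c.png

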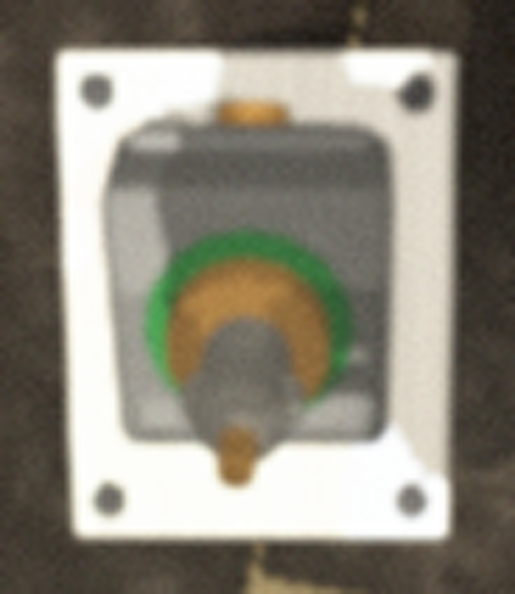

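```bash
cat > fit.py <<'E'
import sys
from h import *
from scipy.optimize import least_squares
def run(n,yaw0=-.0646):
    c=np.load(f"pics/{n}.npz");P=cloud(c,c["d"])
    near=(abs(P[...,0]-.48)<.08)&(abs(P[...,1]-.157)<.07)
    pl=near&(abs(P[...,2]-.010)<.004); zb=np.median(P[pl][:,2])-.010
    ta=near&(abs(P[...,2])<.004); print(n,"table z",np.median(P[ta][:,2]),"plate z bias",zb)
    print(" plate",cv2.minAreaRect((P[pl][:,:2]*1000).astype(np.float32)))
    Q=P[near]-[0,0,zb]
    a=np.array([-np.sin(np.radians(25))*np.cos(yaw0),-np.sin(np.radians(25))*np.sin(yaw0),np.cos(np.radians(25))])
    o=np.array([.476,.158,.062])
    for it in range(6):
        s=(Q-o)@a; r=np.linalg.norm((Q-o)-s[:,None]*a,axis=1)
        st=(s>5)&(s*1<.027)&(s>.004)&(r<.0125)&(r>.006)
        st=(s>.004)&(s<.027)&(r<.0125)&(r>.006); pg=(s>.037)&(s<.0465)&(r<.0065)
        A,B=Q[st],Q[pg]
        def f(p):
            oo=np.array([p[0],p[1],.062]);out=[]
            for X,rr in((A,.0093),(B,.004)):
                q=X-oo;ss=q@a;out.append(np.linalg.norm(q-ss[:,None]*a,axis=1)-rr)
            return np.concatenate(out)
        sol=least_squares(f,o[:2],loss="soft_l1",f_scale=.001);o=np.array([*sol.x,.062])
    print(" origin",o.round(4),len(A),len(B),"rms",np.sqrt((sol.fun**2).mean()))
    # end of plunger
    s=(Q-o)@a; r=np.linalg.norm((Q-o)-s[:,None]*a,axis=1)
    print(" max s",np.sort(s[(r<.006)])[-6:].round(4), "shoulder s",np.median(s[(r>.011)&(r<.016)&(abs(s)<.006)]))
    # image check
    for k in (0,.035,.047): print(" px at s",k,proj(c,o+a*k+[0,0,zb]).round(1))
    return o
if __name__=="__main__":
    for n in sys.argv[1:]: run(n)
E
python3 fit.py w6
python3 - <<'E'
from h import *
from scipy.spatial.transform import Rotation as Ro
# coupler in hand in tool frame
for n in ("w5","w6"):
    c=np.load(f"pics/{n}.npz");P=cloud(c,c["d"]);T=Ro.from_euler("xyz",c["rot"]).as_matrix()
    Q=(P-c["pos"])@T
    im=cv2.imread(f"pics/{n}.png").astype(int)
    b=(im[...,0]>60)&(im[...,0]>im[...,2]*1.8);b[:,:280]=0;b[:,350:]=0;b[:245]=0;b[300:]=0
    q=Q[b];v,u=np.nonzero(b);print(n,"cap",b.sum(),q.mean(0),q.min(0),q.max(0),u.min(),u.max(),v.min(),v.max())
    m=(abs(Q[...,0]-.01)<.03)&(abs(Q[...,1])<.025)&(Q[...,2]>.205)&(Q[...,2]<.25)
    q=Q[m];print(" nose",m.sum(),q.min(0),q.max(0),np.median(q[:,1]))
    mm=m&(Q[...,2]>.203)&(Q[...,2]<.245);q=Q[mm]
    from scipy.optimize import least_squares
    s=least_squares(lambda p:np.hypot(q[:,0]-p[0],q[:,1]-p[1])-.02,[0,0],loss="soft_l1",f_scale=.001);print(" nose axis",s.x,np.sqrt((s.fun**2).mean()))
E
```

```text
w6 table z -0.0006351068934727605 plate z bias -0.0009656852592090787
 plate ((484.8863830566406, 160.4746856689453), (90.09072875976562, 109.61797332763672), 86.30786895751953)
 origin [0.4749 0.1611 0.062 ] 205 46 rms 0.0008821770610283598
 max s [0.0473 0.0473 0.0476 0.0477 0.0478 0.0487] shoulder s -8.038956348720063e-06
 px at s 0 [298.8 138. ]
 px at s 0.035 [297.3 153.6]
 px at s 0.047 [296.8 159.5]
w5 cap 2173 [ 0.00392186 -0.00124329  0.1480432 ] [-0.12663599 -0.03190846  0.02074486] [0.07166146 0.01216365 0.35114996] 288 344 251 297
 nose 677 [ 0.00298939 -0.01997551  0.20502359] [0.02013976 0.01895873 0.24584269] -0.0005918537047795422
 nose axis [-0.0003773 -0.0007566] 0.00024405110152857855
w6 cap 2180 [ 0.00401746 -0.0012478   0.14836539] [-0.00766269 -0.0150922   0.02071228] [0.07159417 0.01216048 0.15575319] 287 344 250 297
 nose 681 [ 0.00230601 -0.0200355   0.2050138 ] [0.02020339 0.01910036 0.24638893] -0.0006443926787632696
 nose axis [-0.00042537 -0.00080495] 0.0002750481636728084
```

The depth fit puts the nipple origin at (0.4749,0.1611) with 0.9 mm rms. The nose in the hand sits at tool (-0.4,-0.8) mm by the same camera. Next I'll compute the standoff pose.

```bash
cat > goal.py <<'E'
import sys
from h import *
from scipy.spatial.transform import Rotation as Ro
def goal(o,yaw,s,off=(-.0004,-.0008),L=.2476,cmd=None):
    a=np.array([-np.sin(np.radians(25))*np.cos(yaw),-np.sin(np.radians(25))*np.sin(yaw),np.cos(np.radians(25))])
    Rt=(Ro.from_euler("xyz",[np.pi,0,yaw])*Ro.from_euler("y",25,degrees=True)).as_matrix()
    assert np.allclose(Rt[:,2],-a)
    p=np.array(o)+a*s-Rt@np.array([off[0],off[1],L])
    ob=robot.get_obs();R0=Ro.from_euler("xyz",ob["ee_rot"]).as_matrix();p0=np.asarray(ob["tool_pos"])
    print("goal TCP",p.round(4),Ro.from_matrix(Rt).as_euler("xyz").round(4),"now",p0.round(4),np.round(ob["ee_rot"],4))
    print("shift/0.1",(R0.T@(p-p0)/.1).round(3),"turn/(pi/2)",(Ro.from_matrix(R0.T@Rt).as_rotvec()/(np.pi/2)).round(4))
    mouth=p0+R0@np.array([off[0],off[1],L])-np.array(o);ss=mouth@a
    print("mouth now: s",ss.round(4),"lateral in tool xy mm",(Rt.T@(mouth-a*ss)*1000).round(2)[:2],"tilt deg",np.degrees(np.arccos(R0[:,2]@-a)).round(2))
if __name__=="__main__": goal([.4749,.1611,.062],-.0644,.077)
E
python3 goal.py
```

```text
goal TCP [0.3383 0.1691 0.3564] [ 3.1416 -0.4363 -0.0644] now [0.4166 0.1437 0.4346] [ 3.1402e+00  1.7000e-03 -6.3300e-02]
shift/0.1 [-0.796 -0.205  0.784] turn/(pi/2) [0.0007 0.2789 0.0009]
mouth now: s 0.1378 lateral in tool xy mm [ 0.36 20.69] tilt deg 25.1
```

Request:
{"api": "move_arm", "payload": {
  "increments": [
    [[0,-0.15,-0.05,0,0,0.05,0],[0,-0.35,-0.1,0.1,0,0.11,0],[0,-0.55,-0.15,0.2,0,0.18,0],[0,-0.7,-0.2,0.35,0,0.24,0],[0,-0.78,-0.2,0.5,0,0.278,0],[0,-0.79,-0.2,0.6,0,0.279,0],[0,-0.79,-0.2,0.6,0,0.279,0],[0,-0.79,-0.2,0.6,0,0.279,0]]
  ]
}}

```text
time: 6.33
tool_pos: [0.3393, 0.1685, 0.3752]
ee_rot: [3.14, -0.436, -0.064]
wrist_force: [0.2, -0.0, -2.5]
width: 0.0304
```

```bash
python3 snap.py w7; python3 goal.py; python3 fit.py w7
```

```text
{'time': 6.3333, 'tool_pos': [0.3393, 0.1685, 0.3752], 'ee_rot': [3.1405, -0.436, -0.0639], 'wrist_force': [0.158, -0.0422, -2.4955], 'wrist_torque': [0.0402, 0.3109, -0.0038], 'width': 0.0304, 'joint_positions': [0.3853, -0.4305, 1.897, -0.1935, 1.2833, 2.0383]}
goal TCP [0.3383 0.1691 0.3564] [ 3.1416 -0.4363 -0.0644] now [0.3398 0.1687 0.3762] [ 3.1414 -0.4378 -0.0644]
shift/0.1 [-0.098 -0.003  0.174] turn/(pi/2) [ 0.0001 -0.001  -0.    ]
mouth now: s 0.0944 lateral in tool xy mm [10.12  0.37] tilt deg 0.09
w7 table z -0.0003173405132687567 plate z bias -0.0006465324666556065
 plate ((495.469970703125, 159.81573486328125), (90.07512664794922, 88.32356262207031), 86.3680648803711)
 origin [0.4748 0.1612 0.062 ] 19 0 rms 0.00016161958648632923
 max s [] shoulder s -0.00017239373351339983
 px at s 0 [315.8 201.7]
 px at s 0.035 [315.8 210.4]
 px at s 0.047 [315.8 213.9]
```

View pics/w7.png

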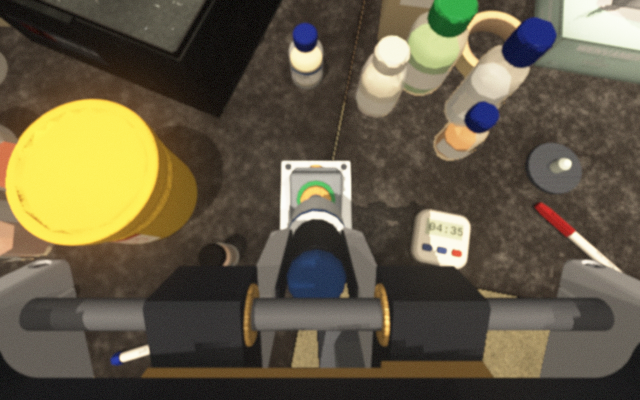

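Request:
{"api": "move_arm", "payload": {
  "increments": [
    [[0,-0.05,0,0.05,0,0,0],[0,-0.1,0,0.12,0,0,0],[0,-0.1,0,0.174,0,0,0],[0,-0.1,0,0.174,0,0,0],[0,-0.1,0,0.174,0,0,0],[0,-0.1,0,0.174,0,0,0]]
  ]
}}

```text
time: 6.88
tool_pos: [0.3375, 0.1694, 0.3557]
ee_rot: [3.141, -0.438, -0.063]
wrist_force: [-0.3, -1.0, -1.9]
width: 0.0302
```

```bash
python3 snap.py w8; python3 goal.py; python3 - <<'E'
from h import *
for n in("scene","top"):
    p,d=robot.snapshot(n);cv2.imwrite(f"pics/{n}8.png",p[:,:,::-1]);np.save(f"pics/{n}8.npy",d)
crop("scene8",220,120,80,75,8,"scene8c");crop("top8",215,175,90,75,8,"top8c")
E
```

```text
{'time': 6.8833, 'tool_pos': [0.3375, 0.1694, 0.3557], 'ee_rot': [3.1415, -0.4383, -0.0626], 'wrist_force': [-0.299, -1.0455, -1.8625], 'wrist_torque': [0.0801, 0.3385, -0.0375], 'width': 0.0302, 'joint_positions': [0.3897, -0.4284, 1.9346, -0.1974, 1.2426, 2.0497]}
goal TCP [0.3383 0.1691 0.3564] [ 3.1416 -0.4363 -0.0644] now [0.3374 0.1694 0.3559] [-3.1416 -0.4387 -0.0626]
shift/0.1 [ 0.01   0.003 -0.   ] turn/(pi/2) [-0.0005 -0.0015  0.001 ]
mouth now: s 0.077 lateral in tool xy mm [-0.42 -0.46] tilt deg 0.14
```

View pics/scene8c.png

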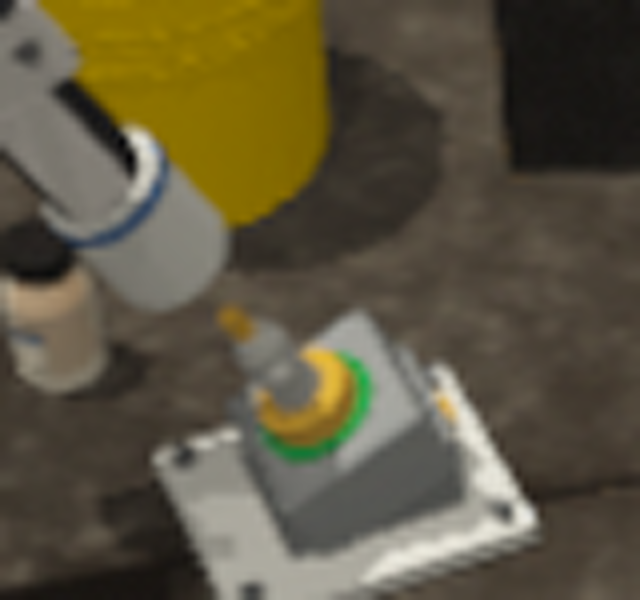

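View pics/w8.png

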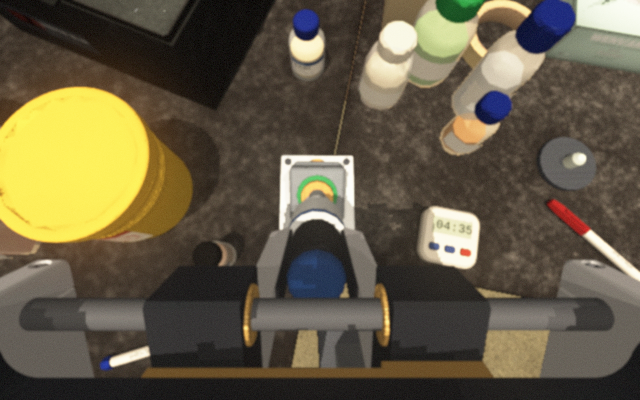

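View pics/top8c.png

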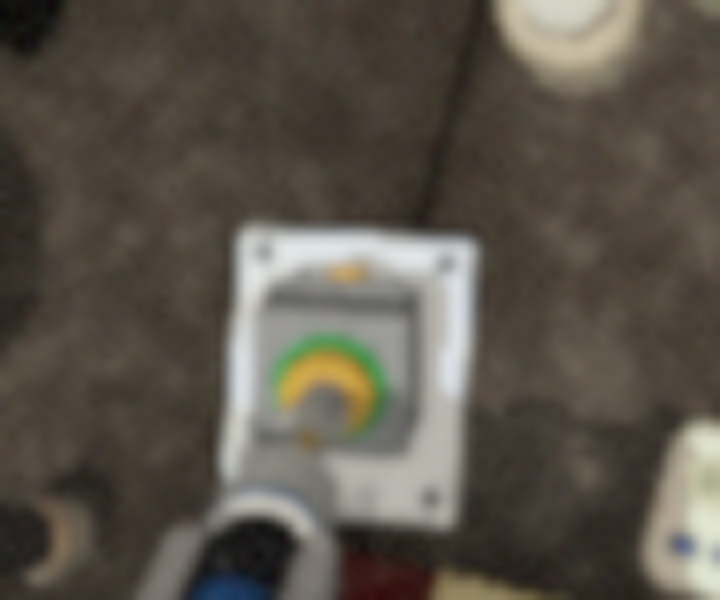

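Visually it's collinear in both views. I'll verify the relative alignment by fitting nose and nipple axes in the same fixed-camera frame.

```bash
cat > rel.py <<'E'
import sys
from h import *
from scipy.optimize import least_squares
from scipy.spatial.transform import Rotation as Ro
yaw=-.0644;Rt=(Ro.from_euler("xyz",[np.pi,0,yaw])*Ro.from_euler("y",25,degrees=True)).as_matrix()
def rel(n,d,o0=(.475,.158,.062),s0=.077,sh=(0,0,0)):
    c=robot.camera_params(n) if isinstance(n,str) else n
    P=cloud(c,d);Q=(P-np.array(o0)-np.array(sh))@Rt; Q[...,2]*=-1  # x,y tool ; s
    def fit(s1,s2,r,x,win):
        for _ in range(8):
            rr=np.hypot(Q[...,0]-x[0],Q[...,1]-x[1]);m=(Q[...,2]>s1)&(Q[...,2]<s2)&(abs(rr-r)<win)
            q=Q[m];f=least_squares(lambda p:np.hypot(q[:,0]-p[0],q[:,1]-p[1])-r,x,loss="soft_l1",f_scale=.001);x=f.x
        J=f.jac;cov=np.linalg.inv(J.T@J)*(f.fun**2).mean()
        return (x*1000).round(2),m.sum(),"sd mm",(np.sqrt(np.diag(cov))*1000).round(2),"rms",(np.sqrt((f.fun**2).mean())*1000).round(2)
    print("nose",fit(s0+.003,s0+.043,.02,np.zeros(2),.006));print("nose lo",fit(s0+.003,s0+.022,.02,np.zeros(2),.006));print("nose hi",fit(s0+.022,s0+.043,.02,np.zeros(2),.006))
    print("stem",fit(.004,.027,.0093,np.zeros(2),.004));print("plunger",fit(.036,.046,.004,np.zeros(2),.004))
if __name__=="__main__":
    print("scene");rel("scene",np.load("pics/scene8.npy"),o0=(.473,.155,.062))
    print("top");rel("top",np.load("pics/top8.npy"),o0=(.475,.158,.062))
    c=np.load("pics/w6.npz");print("wrist w6");rel({k:c[k] for k in("mtx","R","t")},c["d"],o0=(.4749,.1611,.061))
    c=np.load("pics/w8.npz");print("wrist w8");rel({k:c[k] for k in("mtx","R","t")},c["d"],o0=(.4749,.1611,.061))
E
python3 rel.py
```

```text
scene
nose (array([-2.65, -4.75]), np.int64(205), 'sd mm', array([0.18, 0.15]), 'rms', np.float64(1.2))
nose lo (array([-2.63, -4.74]), np.int64(93), 'sd mm', array([0.25, 0.2 ]), 'rms', np.float64(1.1))
nose hi (array([-2.65, -4.79]), np.int64(113), 'sd mm', array([0.27, 0.24]), 'rms', np.float64(1.39))
stem (array([-2.61, -3.03]), np.int64(45), 'sd mm', array([0.41, 0.38]), 'rms', np.float64(1.28))
plunger (array([-0.58,  2.19]), np.int64(10), 'sd mm', array([1.23, 1.06]), 'rms', np.float64(1.49))
top
nose (array([-2.9 , -3.13]), np.int64(98), 'sd mm', array([0.12, 0.15]), 'rms', np.float64(0.75))
nose lo (array([-2.96, -3.09]), np.int64(45), 'sd mm', array([0.17, 0.21]), 'rms', np.float64(0.71))
nose hi (array([-2.84, -3.18]), np.int64(53), 'sd mm', array([0.18, 0.22]), 'rms', np.float64(0.78))
stem (array([-2.75, -2.45]), np.int64(28), 'sd mm', array([0.4 , 0.48]), 'rms', np.float64(1.21))
plunger (array([-1.89, -2.01]), np.int64(10), 'sd mm', array([0.72, 0.91]), 'rms', np.float64(1.34))
wrist w6Traceback (most recent call last):
  File "rel.py", line 20, in <module>
    c=np.load("pics/w6.npz");print("wrist w6");rel({k:c[k] for k in("mtx","R","t")},c["d"],o0=(.4749,.1611,.061))
                                               ~~~^^^^^^^^^^^^^^^^^^^^^^^^^^^^^^^^^^^^^^^^^^^^^^^^^^^^^^^^^^^^^^^
  File "rel.py", line 15, in rel
    print("nose",fit(s0+.003,s0+.043,.02,np.zeros(2),.006));print("nose lo",fit(s0+.003,s0+.022,.02,np.zeros(2),.006));print("nose hi",fit(s0+.022,s0+.043,.02,np.zeros(2),.006))
                 ~~~^^^^^^^^^^^^^^^^^^^^^^^^^^^^^^^^^^^^^^
  File "rel.py", line 13, in fit
    J=f.jac;cov=np.linalg.inv(J.T@J)*(f.fun**2).mean()
                ~~~~~~~~~~~~~^^^^^^^
    ainv = _umath_linalg.inv(a, signature=signature)
    raise LinAlgError("Singular matrix")
numpy.linalg.LinAlgError: Singular matrix
```

```bash
python3 - <<'E'
from h import *
from rel import rel
for n,o in(("scene",(.473,.155,.062)),("top",(.475,.158,.062))):
    D=[];I=[]
    for i in range(6):
        p,d=robot.snapshot(n);D.append(d);I.append(p.astype(float))
    print(n);d=np.median(D,0).astype(np.float32)
    rel(n,d,o0=o)
    cv2.imwrite(f"pics/{n}9.png",np.mean(I,0)[:,:,::-1].astype(np.uint8));np.save(f"pics/{n}9.npy",d)
crop("scene9",225,135,60,50,12,"scene9c");crop("top9",225,205,50,40,14,"top9c");crop("w8",265,145,100,95,7,"w8c")
E
```

```text
scene
nose (array([-2.67, -4.81]), np.int64(205), 'sd mm', array([0.07, 0.06]), 'rms', np.float64(0.56))
nose lo (array([-2.62, -4.84]), np.int64(95), 'sd mm', array([0.1 , 0.08]), 'rms', np.float64(0.52))
nose hi (array([-2.72, -4.79]), np.int64(110), 'sd mm', array([0.11, 0.09]), 'rms', np.float64(0.6))
stem (array([-2.4 , -3.58]), np.int64(45), 'sd mm', array([0.27, 0.25]), 'rms', np.float64(0.95))
plunger (array([0.16, 2.39]), np.int64(9), 'sd mm', array([1.09, 0.76]), 'rms', np.float64(1.11))
top
nose (array([-3.36, -3.09]), np.int64(94), 'sd mm', array([0.06, 0.08]), 'rms', np.float64(0.4))
nose lo (array([-3.43, -3.12]), np.int64(46), 'sd mm', array([0.08, 0.1 ]), 'rms', np.float64(0.38))
nose hi (array([-3.29, -3.06]), np.int64(48), 'sd mm', array([0.08, 0.11]), 'rms', np.float64(0.41))
stem (array([-2.72, -2.29]), np.int64(27), 'sd mm', array([0.27, 0.37]), 'rms', np.float64(0.96))
plunger (array([-2.43, -3.25]), np.int64(8), 'sd mm', array([0.53, 0.59]), 'rms', np.float64(0.87))
```

View pics/scene9c.png

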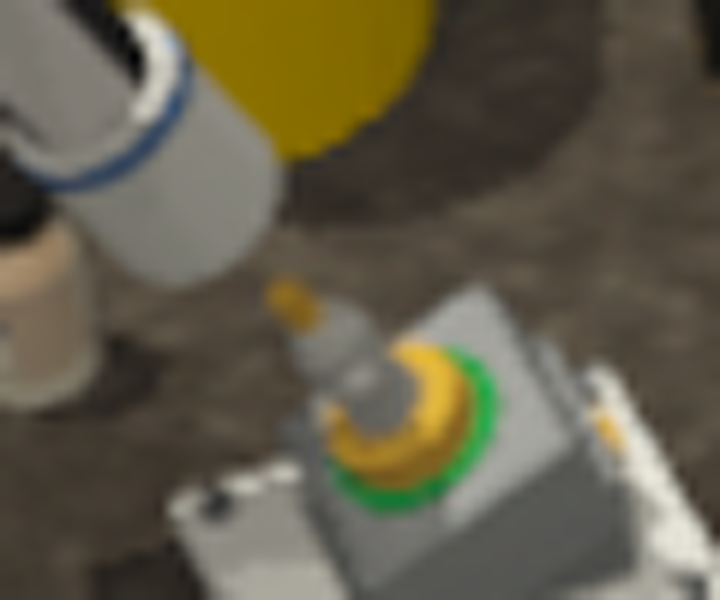

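View pics/w8c.png

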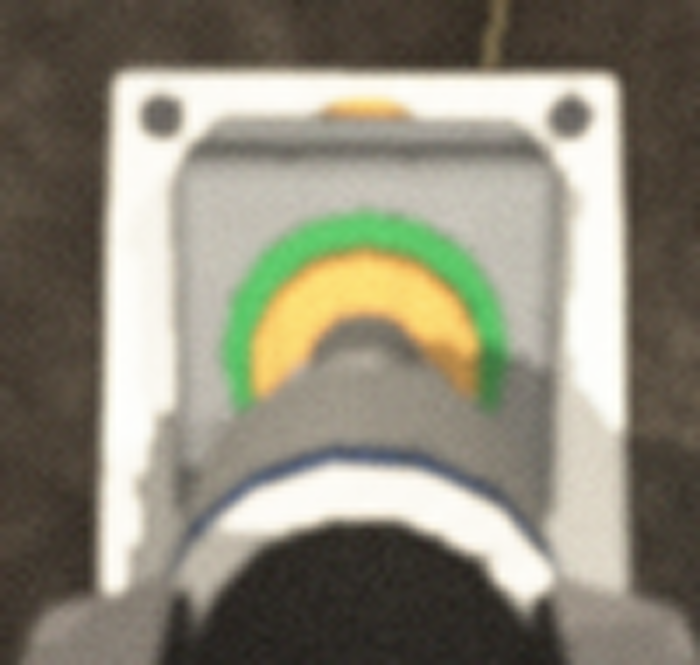

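View pics/top9c.png

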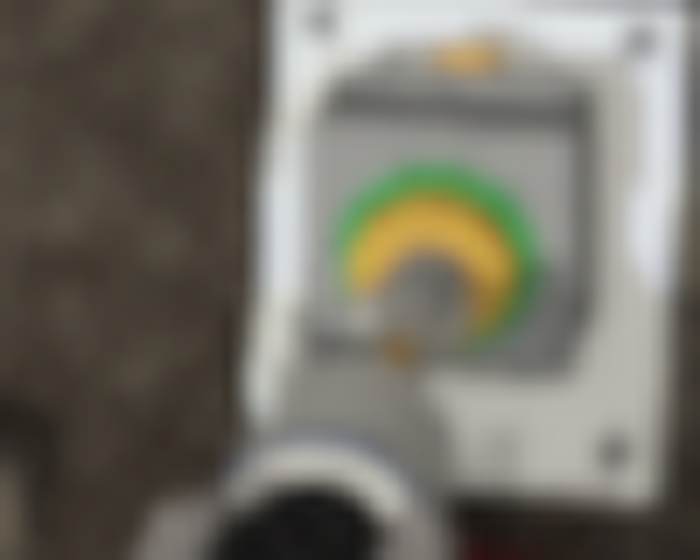

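All three cameras agree that the nose must shift about +0.45 mm in tool x and +0.9 mm in tool y, and they show no tilt. I'll correct that, then hold still for more than 2 s.

Request:
{"api": "move_arm", "payload": {
  "increments": [
    [[0,0.005,0.009,0,0,0,0],[0,0.005,0.009,0,0,0,0],[0,0.005,0.009,0,0,0,0],[0,0.005,0.009,0,0,0,0],[0,0.005,0.009,0,0,0,0],[0,0.005,0.009,0,0,0,0],[0,0.005,0.009,0,0,0,0],[0,0.005,0.009,0,0,0,0]]
  ]
}}

```text
time: 8.3
tool_pos: [0.3377, 0.1685, 0.3559]
ee_rot: [3.142, -0.438, -0.063]
wrist_force: [0.1, 0.1, -1.8]
width: 0.0306
```

```bash
python3 goal.py; python3 - <<'E'
from h import *
from rel import rel
D=[robot.snapshot("scene")[1] for i in range(6)];print("scene");rel("scene",np.median(D,0).astype(np.float32),o0=(.473,.155,.062))
D=[robot.snapshot("top")[1] for i in range(6)];print("top");rel("top",np.median(D,0).astype(np.float32),o0=(.475,.158,.062))
E
```

```text
goal TCP [0.3383 0.1691 0.3564] [ 3.1416 -0.4363 -0.0644] now [0.3377 0.1685 0.3559] [ 3.1415 -0.4383 -0.0626]
shift/0.1 [ 0.008 -0.007 -0.002] turn/(pi/2) [-0.0004 -0.0013  0.001 ]
mouth now: s 0.0768 lateral in tool xy mm [-0.28  0.53] tilt deg 0.12
scene
nose (array([-2.43, -3.8 ]), np.int64(204), 'sd mm', array([0.08, 0.06]), 'rms', np.float64(0.6))
nose lo (array([-2.38, -3.88]), np.int64(95), 'sd mm', array([0.12, 0.09]), 'rms', np.float64(0.6))
nose hi (array([-2.47, -3.74]), np.int64(109), 'sd mm', array([0.11, 0.08]), 'rms', np.float64(0.59))
stem (array([-2.51, -3.63]), np.int64(44), 'sd mm', array([0.3 , 0.29]), 'rms', np.float64(1.06))
plunger (array([-1.1,  2.5]), np.int64(9), 'sd mm', array([0.84, 0.56]), 'rms', np.float64(0.96))
top
nose (array([-2.81, -2.19]), np.int64(93), 'sd mm', array([0.05, 0.06]), 'rms', np.float64(0.33))
nose lo (array([-2.88, -2.16]), np.int64(42), 'sd mm', array([0.08, 0.1 ]), 'rms', np.float64(0.36))
nose hi (array([-2.75, -2.22]), np.int64(51), 'sd mm', array([0.06, 0.08]), 'rms', np.float64(0.3))
stem (array([-2.68, -2.31]), np.int64(27), 'sd mm', array([0.27, 0.35]), 'rms', np.float64(0.93))
plunger (array([-2.27, -2.95]), np.int64(7), 'sd mm', array([0.4 , 0.49]), 'rms', np.float64(0.68))
```

Request:
{"api": "move_arm", "payload": {
  "increments": [
    [[0,0,0,0,0,0,0],[0,0,0,0,0,0,0],[0,0,0,0,0,0,0],[0,0,0,0,0,0,0],[0,0,0,0,0,0,0],[0,0,0,0,0,0,0],[0,0,0,0,0,0,0],[0,0,0,0,0,0,0]]
  ]
}}

```text
time: 9.57
tool_pos: [0.3376, 0.1685, 0.3559]
ee_rot: [3.142, -0.438, -0.063]
wrist_force: [-0.8, 1.1, -2.4]
width: 0.0301
```

Request:
{"api": "move_arm", "payload": {
  "increments": [
    [[0,0,0,0,0,0,0],[0,0,0,0,0,0,0],[0,0,0,0,0,0,0],[0,0,0,0,0,0,0],[0,0,0,0,0,0,0],[0,0,0,0,0,0,0],[0,0,0,0,0,0,0],[0,0,0,0,0,0,0]]
  ]
}}

```text
time: 10.23
tool_pos: [0.3376, 0.1685, 0.3558]
ee_rot: [3.142, -0.438, -0.063]
wrist_force: [0.4, 0.2, -1.7]
width: 0.0308
```

Request:
{"api": "move_arm", "payload": {
  "increments": [
    [[0,0,0,0,0,0,0],[0,0,0,0,0,0,0],[0,0,0,0,0,0,0],[0,0,0,0,0,0,0],[0,0,0,0,0,0,0],[0,0,0,0,0,0,0],[0,0,0,0,0,0,0],[0,0,0,0,0,0,0]]
  ]
}}

```text
time: 10.9
tool_pos: [0.3376, 0.1685, 0.3559]
ee_rot: [3.141, -0.438, -0.063]
wrist_force: [0.1, -0.2, -1.8]
width: 0.0306
```

```bash
python3 goal.py; python3 -c "
from h import *
o=robot.get_obs();print(o['time'],o['wrist_force'],o['wrist_torque'])"
```

```text
goal TCP [0.3383 0.1691 0.3564] [ 3.1416 -0.4363 -0.0644] now [0.3376 0.1685 0.3559] [ 3.1415 -0.4383 -0.0626]
shift/0.1 [ 0.008 -0.007 -0.002] turn/(pi/2) [-0.0004 -0.0012  0.001 ]
mouth now: s 0.0768 lateral in tool xy mm [-0.3   0.53] tilt deg 0.12
10.9 [ 0.08594275 -0.16904296 -1.8233696 ] [ 0.03640007  0.40747519 -0.02626403]
```

It is aligned within 0.2 mm in both fixed cameras and has been held still for about 3 s. Now I'll advance along the axis to just short of the balls.

Request:
{"api": "move_arm", "payload": {
  "increments": [
    [[0,0,0,0.06,0,0,0],[0,0,0,0.14,0,0,0],[0,0,0,0.23,0,0,0],[0,0,0,0.32,0,0,0],[0,0,0,0.39,0,0,0],[0,0,0,0.44,0,0,0],[0,0,0,0.48,0,0,0],[0,0,0,0.51,0,0,0]]
  ]
}}

```text
time: 11.57
tool_pos: [0.3595, 0.167, 0.309]
ee_rot: [3.141, -0.438, -0.063]
wrist_force: [-0.3, 0.2, -2.2]
width: 0.0304
```

```bash
cat > st.py <<'E'
from goal import *
o=robot.get_obs();T=Ro.from_euler("xyz",o["ee_rot"]).as_matrix()
print(round(o["time"],2),"F tool",(T.T@o["wrist_force"]).round(2),"M tool",(T.T@o["wrist_torque"]).round(3),"w",round(float(o["width"]),4))
goal([.4749,.1611,.062],-.0644,0.0)
E
python3 st.py; python3 - <<'E'
from h import *
p,d=robot.snapshot("scene");cv2.imwrite("pics/s10.png",p[:,:,::-1]);crop("s10",225,135,60,50,12,"s10c")
E
```

```text
11.57 F tool [-1.27 -0.22  1.88] M tool [ 0.036 -0.314  0.008] w 0.0304
goal TCP [0.3708 0.167  0.2866] [ 3.1416 -0.4363 -0.0644] now [0.3595 0.167  0.309 ] [ 3.1411 -0.4375 -0.0626]
shift/0.1 [ 0.008 -0.007  0.251] turn/(pi/2) [-0.0002 -0.0008  0.0011]
mouth now: s 0.0251 lateral in tool xy mm [-0.49  0.64] tilt deg 0.07
```

View pics/s10c.png

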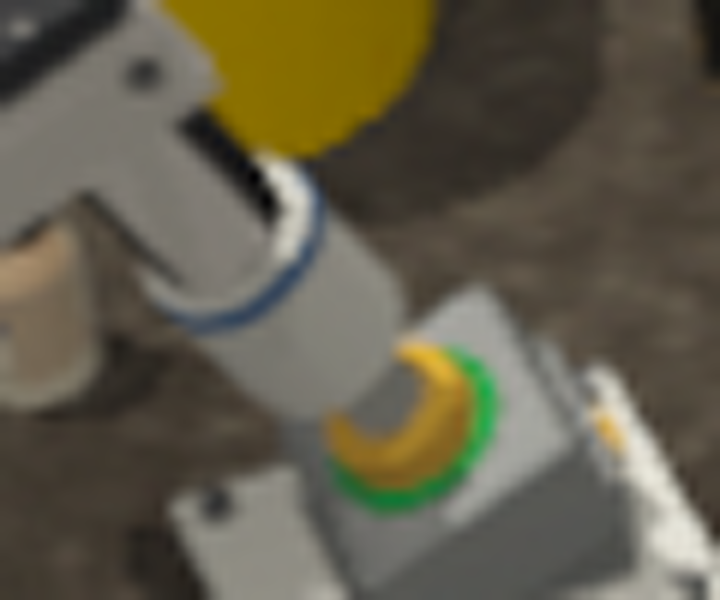

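The nose is over the nipple with no contact force. Continuing slowly.

Request:
{"api": "move_arm", "payload": {
  "increments": [
    [[0,0,0,0.015,0,0,0],[0,0,0,0.03,0,0,0],[0,0,0,0.045,0,0,0],[0,0,0,0.06,0,0,0],[0,0,0,0.07,0,0,0],[0,0,0,0.08,0,0,0]]
  ]
}}

```text
time: 12.12
tool_pos: [0.3627, 0.1669, 0.3025]
ee_rot: [-3.141, -0.438, -0.063]
wrist_force: [-0.1, 0.1, -1.9]
width: 0.0306
```

```bash
python3 st.py
```

```text
12.12 F tool [-0.89 -0.11  1.65] M tool [ 0.138 -0.402 -0.062] w 0.0306
goal TCP [0.3708 0.167  0.2866] [ 3.1416 -0.4363 -0.0644] now [0.3627 0.1669 0.3025] [-3.1415 -0.4385 -0.0626]
shift/0.1 [ 0.006 -0.006  0.178] turn/(pi/2) [-0.0006 -0.0014  0.001 ]
mouth now: s 0.0178 lateral in tool xy mm [-0.1   0.41] tilt deg 0.13
```

Request:
{"api": "move_arm", "payload": {
  "increments": [
    [[0,0,0,0.01,0,0,0],[0,0,0,0.02,0,0,0],[0,0,0,0.03,0,0,0],[0,0,0,0.04,0,0,0]]
  ]
}}

```text
time: 12.45
tool_pos: [0.3643, 0.1671, 0.3002]
ee_rot: [-3.14, -0.439, -0.063]
wrist_force: [-9.4, 1.0, 10.0]
width: 0.0306
```

```bash
python3 st.py
```

```text
12.45 F tool [ -4.28  -0.38 -13.07] M tool [ 0.071 -1.3   -0.007] w 0.0306
goal TCP [0.3708 0.167  0.2866] [ 3.1416 -0.4363 -0.0644] now [0.3643 0.1671 0.3002] [-3.1403 -0.4389 -0.0631]
shift/0.1 [ 0.001 -0.003  0.151] turn/(pi/2) [-0.0012 -0.0017  0.0007]
mouth now: s 0.0151 lateral in tool xy mm [ 0.53 -0.1 ] tilt deg 0.18
```

Request:
{"api": "move_arm", "payload": {
  "increments": [
    [[0,0,0,0.01,0,0,0],[0,0,0,0.02,0,0,0],[0,0,0,0.03,0,0,0]]
  ]
}}

```text
time: 12.7
tool_pos: [0.3655, 0.167, 0.2985]
ee_rot: [-3.14, -0.44, -0.063]
wrist_force: [-8.3, 0.4, 7.0]
width: 0.0309
```

```bash
python3 st.py
```

```text
12.7 F tool [-4.5   0.12 -9.84] M tool [-0.037 -1.115  0.09 ] w 0.0309
goal TCP [0.3708 0.167  0.2866] [ 3.1416 -0.4363 -0.0644] now [0.3655 0.167  0.2985] [-3.1401 -0.4398 -0.0633]
shift/0.1 [-0.003 -0.003  0.13 ] turn/(pi/2) [-0.0013 -0.0022  0.0007]
mouth now: s 0.013 lateral in tool xy mm [ 1.09 -0.17] tilt deg 0.23
```

The balls took about 15 N and the force is already falling. The arm yields vertically by about 2.5 mm under load, which shows up as +1 mm in tool x, so I'll compensate that while pushing on.

Request:
{"api": "move_arm", "payload": {
  "increments": [
    [[0,-0.005,0,0.01,0,0,0],[0,-0.01,0,0.02,0,0,0],[0,-0.01,0,0.03,0,0,0],[0,-0.01,0,0.03,0,0,0]]
  ]
}}

```text
time: 13.03
tool_pos: [0.3664, 0.1667, 0.2927]
ee_rot: [-3.141, -0.44, -0.062]
wrist_force: [3.8, 2.2, -4.9]
width: 0.0305
```

```bash
python3 st.py
```

```text
13.03 F tool [ 1.23 -2.43  5.98] M tool [0.444 0.413 0.052] w 0.0305
goal TCP [0.3708 0.167  0.2866] [ 3.1416 -0.4363 -0.0644] now [0.3664 0.1667 0.2927] [-3.141  -0.4404 -0.0625]
shift/0.1 [ 0.013 -0.005  0.074] turn/(pi/2) [-0.0009 -0.0026  0.0011]
mouth now: s 0.0074 lateral in tool xy mm [-0.31  0.22] tilt deg 0.24
```

The balls have passed and the force has dropped, which is the snap. The mouth is 7.4 mm from home. Continuing gently with a small squareness correction.

Request:
{"api": "move_arm", "payload": {
  "increments": [
    [[0,0.005,0,0.01,0,-0.001,0],[0,0.01,0,0.02,0,-0.002,0],[0,0.01,0,0.03,0,-0.002,0],[0,0.01,0,0.04,0,-0.002,0],[0,0.01,0,0.05,0,-0.002,0]]
  ]
}}

```text
time: 13.45
tool_pos: [0.3691, 0.1666, 0.2894]
ee_rot: [-3.141, -0.436, -0.063]
wrist_force: [-2.1, 1.7, 4.5]
width: 0.0306
```

```bash
python3 st.py
```

```text
13.45 F tool [-0.07 -1.55 -5.03] M tool [ 0.353 -0.303 -0.028] w 0.0306
goal TCP [0.3708 0.167  0.2866] [ 3.1416 -0.4363 -0.0644] now [0.3691 0.1666 0.2894] [-3.1413 -0.4356 -0.0628]
shift/0.1 [ 0.003 -0.005  0.033] turn/(pi/2) [-0.0006  0.0004  0.0009]
mouth now: s 0.0033 lateral in tool xy mm [-0.46  0.31] tilt deg 0.07
```

Request:
{"api": "move_arm", "payload": {
  "increments": [
    [[0,0,0,0.01,0,0,0],[0,0,0,0.02,0,0,0],[0,0,0,0.03,0,0,0],[0,0,0,0.03,0,0,0]]
  ]
}}

```text
time: 13.78
tool_pos: [0.3703, 0.1665, 0.2868]
ee_rot: [-3.141, -0.436, -0.063]
wrist_force: [-3.5, 1.6, 6.3]
width: 0.0303
```

```bash
python3 st.py
```

```text
13.78 F tool [-0.54 -1.4  -7.25] M tool [ 0.317 -0.29  -0.004] w 0.0303
goal TCP [0.3708 0.167  0.2866] [ 3.1416 -0.4363 -0.0644] now [0.3703 0.1665 0.2868] [-3.1412 -0.4359 -0.0628]
shift/0.1 [ 0.003 -0.006  0.004] turn/(pi/2) [-0.0007  0.0003  0.0009]
mouth now: s 0.0004 lateral in tool xy mm [-0.37  0.29] tilt deg 0.07
```

Request:
{"api": "move_arm", "payload": {
  "increments": [
    [[0,0,0,0.01,0,0,0],[0,0,0,0.015,0,0,0],[0,0,0,0.015,0,0,0]]
  ]
}}

```text
time: 14.03
tool_pos: [0.3706, 0.1665, 0.2869]
ee_rot: [-3.141, -0.436, -0.063]
wrist_force: [-10.6, -0.1, 14.5]
width: 0.0307
```

```bash
python3 st.py
```

```text
14.03 F tool [ -3.46   0.72 -17.65] M tool [ 0.034 -1.159  0.02 ] w 0.0307
goal TCP [0.3708 0.167  0.2866] [ 3.1416 -0.4363 -0.0644] now [0.3706 0.1665 0.2869] [-3.141  -0.4356 -0.0631]
shift/0.1 [ 0.    -0.005  0.003] turn/(pi/2) [-0.0007  0.0004  0.0007]
mouth now: s 0.0003 lateral in tool xy mm [-0.19  0.25] tilt deg 0.07
```

The force jumped to about 19.5 N (the spring gives about 9 N) with no further advance at s≈0.3 mm, so it is on the shoulder. I'll hold and verify visually.

Request:
{"api": "move_arm", "payload": {
  "increments": [
    [[0,-0.004,0,0,0,0,0],[0,-0.004,0,0,0,0,0],[0,-0.004,0,0,0,0,0],[0,-0.004,0,0,0,0,0],[0,-0.004,0,0,0,0,0],[0,-0.004,0,0,0,0,0],[0,-0.004,0,0,0,0,0],[0,-0.004,0,0,0,0,0]]
  ]
}}

```text
time: 14.7
tool_pos: [0.3704, 0.1665, 0.2867]
ee_rot: [-3.141, -0.436, -0.063]
wrist_force: [-10.6, 0.7, 13.9]
width: 0.0309
```

```bash
python3 st.py; python3 - <<'E'
from h import *
p,d=robot.snapshot("scene");cv2.imwrite("pics/s12.png",p[:,:,::-1]);crop("s12",225,135,60,50,12,"s12c")
p,d=robot.snapshot("top");cv2.imwrite("pics/t12.png",p[:,:,::-1])
E
python3 snap.py w12 >/dev/null; python3 st.py
```

```text
14.7 F tool [-3.710e+00 -1.000e-02 -1.711e+01] M tool [ 0.006 -0.935  0.034] w 0.0309
goal TCP [0.3708 0.167  0.2866] [ 3.1416 -0.4363 -0.0644] now [0.3704 0.1665 0.2867] [-3.141  -0.4365 -0.063 ]
shift/0.1 [ 0.003 -0.005  0.003] turn/(pi/2) [-0.0007 -0.0001  0.0008]
mouth now: s 0.0003 lateral in tool xy mm [-0.23  0.25] tilt deg 0.07
14.85 F tool [ -2.63  -0.39 -16.73] M tool [ 0.037 -0.96  -0.011] w 0.0304
goal TCP [0.3708 0.167  0.2866] [ 3.1416 -0.4363 -0.0644] now [0.3704 0.1665 0.2867] [-3.141  -0.4365 -0.063 ]
shift/0.1 [ 0.003 -0.005  0.003] turn/(pi/2) [-0.0007 -0.0001  0.0008]
mouth now: s 0.0003 lateral in tool xy mm [-0.23  0.24] tilt deg 0.07
```

View pics/s12c.png

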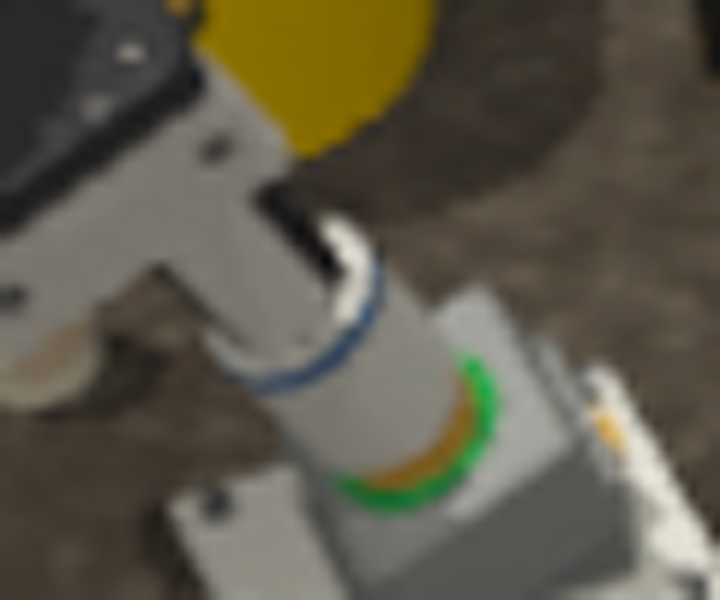

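View pics/w12.png

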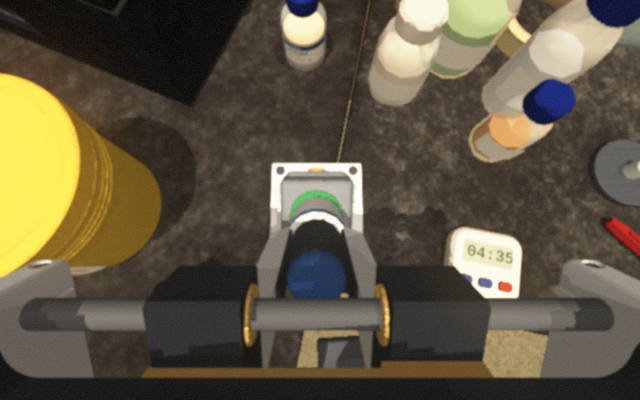

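View pics/t12.png

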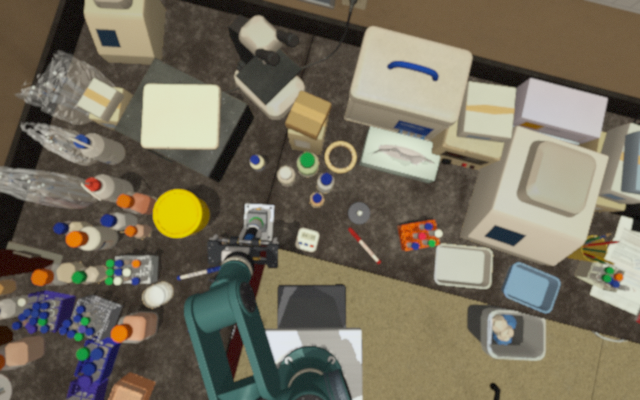

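The scene view shows the nose seated at about (440,430), with only the rim of the shoulder beside the green ring. The force has been steady at about 17–19 N for 0.8 s, and the bench items look unchanged. Handing in.

```bash
python3 -c "
from bench import robot
print(robot.close_job())"
```

```text
the job is handed in; nothing more can be done
None
```

I carried out the job in the order asked and handed it in at about 14.9 s of robot time, still gripping the coupler and pressing it home. No verdict was reported.

- **Pickup:** I gripped the coupler from above by its black grip and lifted it straight off the stand.
- **Purge:** I aimed the mouth down the nipple's axis, about 42 mm clear of its steel end and about 30 mm clear of the plunger tip. Depth fits from the two fixed cameras put it within about 0.2 mm of the axis. The arm's pose readings put the tilt at about 0.1° and showed it still for nearly 3 s.
- **Press:** The balls took about 15 N with the mouth 15 mm from the shoulder, then the force dropped as it snapped on. The plunger spring rose to about 9 N. At 0.3 mm from the computed home the advance stopped and the force rose to about 19 N, so the mouth is on the shoulder.
- **Last checks:**
  - **Hold:** the force stayed at about 17–19 N for the 0.8 s before hand-in.
  - **Alignment:** tilt was 0.07° and side offset about 0.3 mm, by the arm's pose against the fitted nipple axis.
  - **Grip and bench:** the grip was 30.5 mm wide, and the bench items looked unmoved in the last pictures.

**Disagreements and limits:**
- The cameras' absolute positions differed from each other by 4 to 7 mm, so I aligned by comparing nose and nipple within the same view.
- A side force of about 2–3 N remained at home.
- The plunger and ball joints could not be read directly. I judged the snap and the seating from force, travel and pictures.

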